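Measure off the baguette on the cutting board's sprung length gauge

ROBOT

A 7-joint arm with a two-finger parallel gripper is mounted at the origin on the work surface. World frame = base frame: x ahead of the robot, y to its left, z up, the work surface at z = 0. Lengths are in mm, angles in rad, forces in N, time in s.
With the tool pointing down it reaches from about 350 to 900 mm from the base axis. Payload 19.9 kg.
Tool frame: the origin (TCP) lies between the finger pads; the fingertips stand ctrl.finger_overhang ahead of it and the grasp point (between the pads) lies 8 mm behind it (ctrl.finger_overhang is the distance from the TCP to the fingertips, in mm); z points along the fingers, y is the line along which they close (so a half turn about z gives the same grasp; the last joint's range is limited). The gripper opens to 94 mm and grips with 3 to 60 N. Pads are 16 mm wide; open, the fingers measure 119 mm over their backs; the gripper's body (75 mm by 177 mm) begins 78 mm behind the grasp point.
Start: joints at [-1.361, 0.417, -0.01, 1.614, 0.005, 1.111, -0.053], TCP at [155.103, 605.426, 193.225] pointing down, gripper open.
Joint ranges: [-2.81, 2.81], [-0.39, 2.02], [-1.27, 1.25], [0.06, 2.57], [-1.19, 4.33], [0.19, 2], [-2.82, 2.82]. Speed limits (rad/s): [1.89, 1.89, 2.39, 2.39, 3.01, 3.01, 3.01].

INTERFACE

Orientations are given as a 3x3 rotation matrix whose columns are the frame's x, y, z axes.
In Python, from workcell import ctrl gives the robot as it stands.
- The arm moves only by the shell command python3 -m pendant 'ROWS'. ROWS is JSON, a list of rows, each a list of 3 entries, a list of its own where there are three numbers: the shift along the tool's x, y, z in m, then the turn, a rotation vector about the tool's x, y, z in rad, then the finger opening in m, from 0 to 0.094. In form: [[[tx, ty, tz], [wx, wy, wz], gripper], ...]. A call has 1 to 12 rows; each row shifts and turns the commanded pose from where the row before left it, along the tool's axes as they then stand; what a row does not reach is not made up. A row lasts 1/8 s, in which the tool goes at most 62.5 mm and 10.7 degrees, less where a joint would pass 70% of its speed; a pose out of reach is approached as far as the arm can. A call with a gripper value outside its range is refused whole. The fingers move at their own pace and stop on an object; the grip force is fixed at half the most. Time passes only in rows, so rows that do not move let the fingers close. It gives the time, the measured TCP pose, the force, the opening and the grip force at its end, in the units of the state.
- ctrl.get_state(): the state, without advancing time (a new reading comes with each control period).
- ctrl.capture(name): name is "scene" or "side" or "wrist"; returns a dict with "img" (480x640x3 uint8, blue, green, red), "fx", "fy", "cx", "cy" (pixels), "R" (3x3) and "t" (3): a world point X has camera coordinates R X + t. Camera axes: x right, y down, z forward; pixel columns grow to the right and rows downward; lengths in mm; the calibration is good to about 2 mm. The wrist camera is an equidistant fisheye: a pixel r from the principal point sees the ray r / f radians off the axis. A picture is of the moment at which its call begins. There is no depth.
- ctrl.finish_job(): hands the job in; it is judged then, once.
The state is a dict: "time_s": time; "joints": joint angles; "qvel": joint speeds; "tau": joint torques, N m; "eef_pos": TCP position; "tcp_rot": TCP orientation; "force": force on the tool from outside, world axes, zero at the start; "torque": the same for the moment, N m; "opening": finger opening in mm; "gripper_force": force on a finger pad.
Only numpy, scipy, OpenCV 4.12 (cv2) and the standard library are available. Lean on these libraries where they do the work, as an engineer would, in place of code of your own. Each camera call takes 0.05 s, during which the arm holds its last target. There are 200 camera calls.

TASK

First lay the piece of baguette lengthwise in the white lane of the yellow board, one end up against the steel end stop, and let go of it. Then pull the gauge's red tab out against its spring so that it pushes the blue cut marker along until the marker's white line is level with the white line on the green clip, hold it there for a moment, and ease the tab all the way back home without letting it snap, so that the marker stays behind at the clip. Leave the strawberry tub, the spread jar, the honey bottle and the knife where they are.

Things in the scene. Friction and masses are not known exactly. Their poses are not given: they have to be found in the camera images.
- board: Yellow cutting board, 360 x 240 x 10 mm thick, fixed to the table. Origin: centre of its underside; x = direction in which the gauge is pulled (roughly the robot's left), y = towards the robot. Gauge along y = -75 mm: black spring case at x -175 to -120, 60 mm high over the table, then a low aluminium rail to x = 170 (5 mm high) with scale lines every 10 mm beside it.
- stop_face (a point): Foot of the end stop's face, on the board's upper face at the lane's centre line (board x = -100, y = 20, z = 10 mm). The stop is an upright steel bar across the lane, 28 mm high, from 47 mm on its far side to 48 mm on its near side; its face looks along board +x. The white lane for the baguette, 70 mm wide, runs from here 270 mm along board +x.
- blade (a joint): Slide of the red pull tab along board +x: 0 = home at the spring case, up to 0.20 m. The spring pulls it home with 2 N at 0, 7 N at 0.20 m. The tab's centre is at board x = -100 mm + joint, y = -75 mm.
- tab_grip (a point): Point to grip in the red tab, an upright block 18 mm along board x, 24 mm across (y), its top 62 mm above the table. The point is on its middle, 38 mm above the board's upper face (48 mm above the table), 14 mm below the tab's top.
- marker (a joint): Slide of the blue cut marker along board +x, in front of the tab: its line is at board x = -80 mm + joint. It has friction (about 2 N) and stays where it is left. The tab pushes it but does not pull it back: when they touch, their centres are 18 mm apart.
- marker_line (a point): Middle of the white line across the top of the blue cut marker (block 18 mm along x, 26 mm across, top 16 mm above the board's upper face, with a 30 mm pointer towards the lane); 16 mm above the board's upper face.
- clip: Green clip on the board's far long edge, 18 mm along x, 34 mm across, 8 mm high above the board, fixed; it marks the wanted length, which differs from run to run. Origin: on the board's upper face under the clip's white line; axes as the board's. The white line runs across the rail's direction at the clip's x = 0.
- loaf: Piece of baguette, 170 mm long (x) x 52 mm wide (y) x 44 mm high, rounded edges, flat pale ends, 0.18 kg, loose. Origin: centre of its underside, x along its length. Either end may be put against the stop. It starts on the table to the left or the right of the board.
- berries: Clear plastic tub with strawberries, 110 x 150 x 55 mm, loose bystander, on the other side of the board from the baguette. Origin: centre of underside.
- spread_jar: Amber jar of spread with white lid, 68 mm diameter, 88 mm high, standing on the board's near left corner (about board x = 142, y = 78 mm), loose bystander. Origin: centre of underside.
- honey: Honey bottle, 64 mm diameter, 165 mm high, beyond the board, loose bystander. Origin: centre of underside.
- knife: Steel table knife, 215 mm long (x), 19 mm wide, 7 mm thick, lying on the table between robot and board, loose bystander. Origin: underside, about mid-length.

How it is judged:
By the outcome, as a careful person would: the job done as asked, in the order asked, and still so for the second after the job is handed in, with the robot touching nothing.
It also fails if it takes over 64 s, if anything falls off the work surface, if the arm or the gripper's body presses on something with over 40 N, if the wrist force passes 120 N, or if a joint passes its speed limit or range.

## Working session

There is one attempt and no reset: what is moved stays moved. The work goes in short steps, Python scripts to look and compute and a shell command to move; the robot and the scene stay as the last step left them, time stands still between calls to the robot, and variables do not carry over. Pictures are saved under pics/ and viewed, at most 10 in all, crops included, and the job is handed in when it is done.

```bash
ls; mkdir -p pics; python3 - <<'E'
from workcell import ctrl
import cv2,numpy as np
s=ctrl.get_state()
print(s['time_s'],s['eef_pos'],np.round(s['tcp_rot'],3).tolist(),s['opening'],ctrl.finger_overhang)
for n in ['scene','side','wrist']:
    c=ctrl.capture(n); cv2.imwrite(f'pics/{n}0.png',c['img']); print(n,c['fx'],c['fy'],c['cx'],c['cy'],np.round(c['R'],4).tolist(),c['t'])
E
```

```text
pics
0.0 [155.0299627  605.04631899 192.59323276] [[-0.969, 0.248, -0.0], [0.248, 0.969, -0.001], [-0.0, -0.001, -1.0]] 94.16299588058004 11.0
scene 521.2597549543623 521.2597549543623 320.9700624005549 235.93920226724407 [[-0.1321, 0.9912, 0.0108], [0.6327, 0.0927, -0.7688], [-0.7631, -0.0948, -0.6393]] [  54.98027853 -321.83937572 1497.18167928]
side 542.2192295314716 542.2192295314716 313.5902081506629 237.54963094053966 [[-0.9736, -0.2271, -0.0224], [-0.1266, 0.6191, -0.7751], [0.1899, -0.7518, -0.6315]] [ 548.09841309  112.45260686 1094.41840866]
wrist 371.64829954431775 371.64829954431775 315.3895207927156 236.62452491776594 [[0.2488, 0.9686, -0.0002], [0.9411, -0.2417, 0.2365], [0.229, -0.059, -0.9716]] [-624.41302793  -24.74404902  389.11421433]
```

View pics/scene0.png

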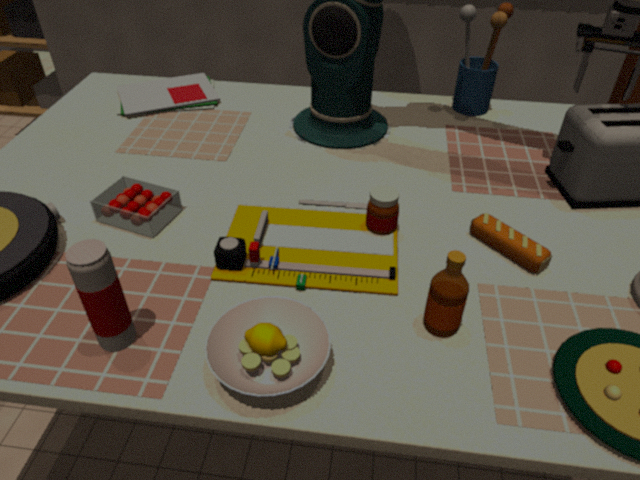

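View pics/side0.png

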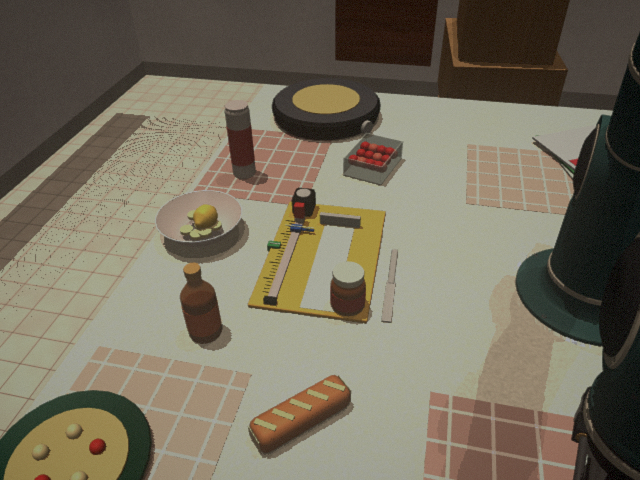

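View pics/wrist0.png

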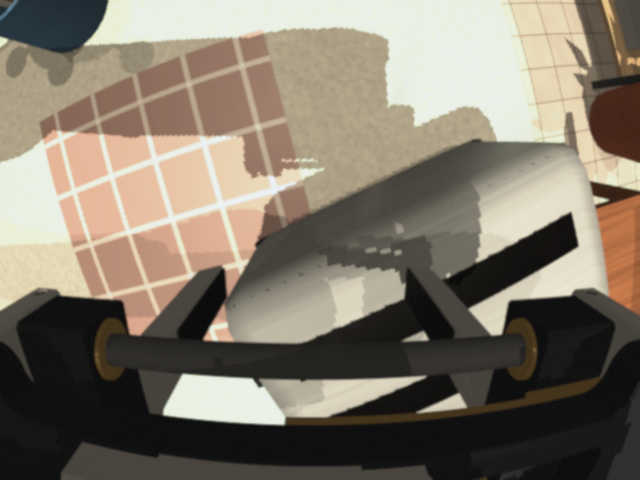

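The scene view shows the board around (308,250), the baguette at (510,243), the tub at (137,205), the jar at (382,210), the honey at (446,300), the red tab at (255,250), the blue marker at (274,262) and the green clip at (301,282). In the side view, the board is at (320,260), the baguette at (301,413), the tab at (299,211) and the clip at (274,245). The wrist is above the toaster.

```bash
cat > h.py <<'E'
from workcell import ctrl
import cv2,numpy as np
def ray(c,p):
    x,y=(p[0]-c['cx'])/c['fx'],(p[1]-c['cy'])/c['fy']
    if c.get('fish'):
        r=np.hypot(x,y); k=np.sin(r)/max(r,1e-9); d=np.array([x*k,y*k,np.cos(r)])
    else: d=np.array([x,y,1.])
    R=np.array(c['R']);return -R.T@np.array(c['t']),R.T@(d/np.linalg.norm(d))
def plane(c,p,z):
    o,d=ray(c,p);return o+d*(z-o[2])/d[2]
def tri(*cp):
    A=np.zeros((3,3));b=np.zeros(3)
    for c,p in cp:
        o,d=ray(c,p);M=np.eye(3)-np.outer(d,d);A+=M;b+=M@o
    X=np.linalg.solve(A,b)
    return X,[round(float(np.linalg.norm((np.eye(3)-np.outer(ray(c,p)[1],ray(c,p)[1]))@(X-ray(c,p)[0]))),1) for c,p in cp]
def cap(n):
    c=ctrl.capture(n)
    c['fish']=n=='wrist'
    return c
def mask(c,lo,hi,box=None):
    m=cv2.inRange(cv2.cvtColor(c['img'],cv2.COLOR_BGR2HSV),np.array(lo),np.array(hi))
    if box:
        z=np.zeros_like(m);x0,y0,x1,y1=box;z[y0:y1,x0:x1]=m[y0:y1,x0:x1];m=z
    return m
def big(m):
    k=cv2.findContours(m,cv2.RETR_EXTERNAL,cv2.CHAIN_APPROX_NONE)[0]
    return max(k,key=cv2.contourArea)
E
python3 - <<'E'
from h import *
np.set_printoptions(precision=1,suppress=True)
S=cap('scene');D=cap('side')
def cen(m):
    q=big(m);M=cv2.moments(q);return (M['m10']/M['m00'],M['m01']/M['m00']),cv2.boundingRect(q)
bx={'S':(205,195,410,300),'D':(240,195,395,330)}
for n,c in (('S',S),('D',D)):
    q=big(cv2.morphologyEx(mask(c,(20,120,90),(33,255,255),bx[n]),cv2.MORPH_CLOSE,np.ones((9,9))))
    h=cv2.convexHull(q); a=cv2.approxPolyDP(h,5,True)[:,0]
    print(n,'board',a.tolist()); print(np.array([plane(c,p,10)[:2] for p in a]))
lf={'S':(460,205,560,280),'D':(240,365,360,460)}
for n,c in (('S',S),('D',D)):
    m=cv2.morphologyEx(mask(c,(3,70,50),(30,255,255),lf[n]),cv2.MORPH_CLOSE,np.ones((7,7)))
    a=cv2.approxPolyDP(cv2.convexHull(big(m)),3,True)[:,0]
    print(n,'loaf',cen(m),a.tolist()); print(np.array([np.r_[plane(c,p,44)[:2],plane(c,p,0)[:2]] for p in a]))
for nm,lo,hi,b in (('clip',(50,100,40),(85,255,255),((290,270,312,295),(262,236,285,254))),('marker',(100,100,40),(125,255,255),((260,245,290,280),(285,220,318,240))),('tab',(0,150,60),(8,255,255),((245,235,265,265),(285,195,310,225)))):
    ps=[cen(mask(c,lo,hi,k)) for c,k in zip((S,D),b)]
    print(nm,ps,tri((S,ps[0][0]),(D,ps[1][0])))
a=np.hstack([cv2.resize(S['img'][195:300,205:410],None,fx=2,fy=2),]);
o=np.zeros((600,800,3),np.uint8);A=cv2.resize(S['img'][200:295,210:404],(776,380),interpolation=3)[:300];
o=cv2.resize(D['img'][180:330,240:440],(800,600),interpolation=3)
cv2.imwrite('pics/b1.png',o);cv2.imwrite('pics/b2.png',cv2.resize(S['img'][190:305,205:405],(800,460),interpolation=3))
E
```

```text
S board [[397, 230], [397, 293], [211, 277], [215, 267], [260, 246]]
[[ 475.7  171.4]
 [ 662.7  175.3]
 [ 670.9 -178.1]
 [ 642.8 -178.5]
 [ 568.9 -105.6]]
D board [[290, 202], [384, 211], [369, 302], [338, 315], [248, 303]]
[[ 663.9 -175.9]
 [ 431.2 -184.4]
 [ 421.1  123.4]
 [ 474.5  170.2]
 [ 656.   175.7]]
S loaf ((510.2480670103093, 243.41595074455896), (470, 213, 82, 62)) [[472, 220], [489, 214], [543, 246], [551, 256], [546, 267], [536, 274], [523, 270], [473, 237]]
[[462.4 323.  403.4 336.7]
 [436.  360.6 375.3 376.7]
 [526.8 454.3 472.1 476.6]
 [555.1 464.  502.3 486.9]
 [588.5 448.3 537.9 470.1]
 [610.8 426.1 561.7 446.5]
 [603.2 404.  553.6 422.9]
 [518.6 320.1 463.4 333.5]]
D loaf ((299.3967127381397, 414.6050720126177), (249, 375, 104, 83)) [[349, 389], [352, 407], [283, 451], [268, 457], [252, 440], [251, 420], [328, 376], [338, 376]]
[[420.  355.9 424.7 325.1]
 [409.4 387.7 413.5 358.9]
 [495.7 482.3 504.8 459. ]
 [514.6 496.1 524.8 473.6]
 [545.9 475.4 558.  451.7]
 [557.9 443.6 570.8 418. ]
 [458.5 338.2 465.5 306.4]
 [442.3 334.7 448.3 302.7]]
clip [((300.9157509157509, 281.46886446886447), (297, 275, 9, 13)), ((273.6333333333333, 244.8222222222222), (268, 243, 12, 4))] (array([657.2,  -7. ,  10. ]), [1.0, 1.0])
marker [((275.8333333333333, 261.23809523809524), (274, 255, 5, 13)), ((294.75555555555553, 227.5111111111111), (291, 227, 10, 2))] (array([621.9, -62. ,  22.7]), [1.0, 1.0])
tab [((253.85875706214688, 245.65819209039546), (249, 241, 10, 10)), ((298.66666666666663, 204.6029962546816), (294, 202, 11, 9))] (array([ 621.8, -103.2,   57.9]), [1.3, 1.3])
```

View pics/b1.png

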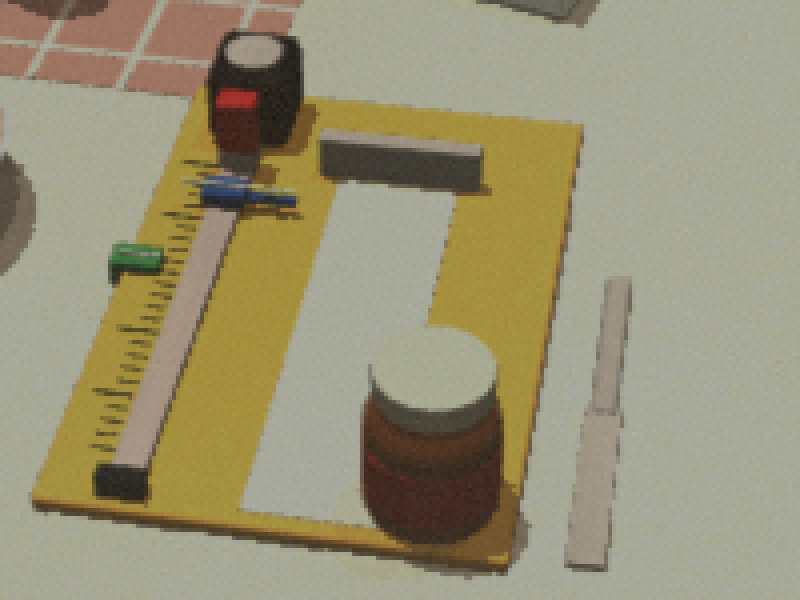

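View pics/b2.png

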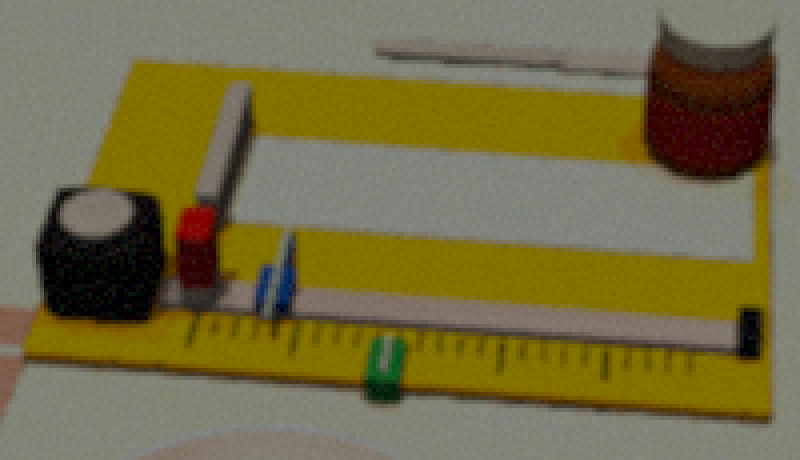

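The board yaw is about 91.5° in the world frame and its centre is near (542,0). The loaf is near (505,395) with its axis at about 46°. I'll move over it and look with the wrist camera.

```bash
python3 -m pendant '[[[-0.05,-0.015,0],[0,0,0],0.094],[[-0.056,-0.0165,0],[0,0,0],0.094],[[-0.056,-0.0165,0],[0,0,0],0.094],[[-0.056,-0.0165,0],[0,0,0],0.094],[[-0.056,-0.0165,0],[0,0,0],0.094],[[-0.056,-0.0165,0],[0,0,0],0.094],[[-0.056,-0.0165,0],[0,0,0],0.094]]'
python3 -m pendant '[[[0,0,0],[0,0,-0.176],0.094],[[0,0,0],[0,0,-0.176],0.094],[[0,0,0],[0,0,-0.176],0.094],[[0,0,0],[0,0,-0.176],0.094],[[0,0,0],[0,0,-0.176],0.094],[[0,0,0],[0,0,-0.176],0.094],[[0,0,0],[0,0,0],0.094]]'
python3 - <<'E'
from h import *
s=ctrl.get_state();print(s['time_s'],s['eef_pos'],np.round(s['tcp_rot'],3).tolist())
c=cap('wrist');cv2.imwrite('pics/w1.png',c['img'])
import pickle;pickle.dump(c,open('w1.pkl','wb'))
E
```

```text
time_s: 1.12
eef_pos: [502.2, 398.1, 193.3]
tcp_rot: [[-0.969, 0.248, 0.0], [0.248, 0.969, 0.0], [-0.0, 0.0, -1.0]]
force: [0.9, 0.5, 0.4]
opening: 93.9
gripper_force: 0.0
time_s: 2.0
eef_pos: [500.8, 399.0, 193.1]
tcp_rot: [[-0.694, -0.72, -0.0], [-0.72, 0.694, -0.0], [0.0, 0.0, -1.0]]
force: [-0.1, 0.2, -0.4]
opening: 93.9
gripper_force: 0.0
2.0 [500.77289716 399.0294872  193.14442144] [[-0.694, -0.72, -0.0], [-0.72, 0.694, -0.0], [0.0, 0.0, -1.0]]
```

View pics/w1.png

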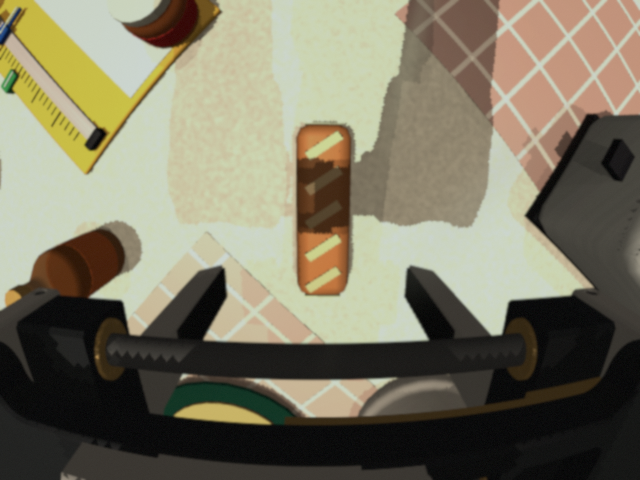

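The wrist view shows the loaf upright and centred, columns 297–352 and rows 123–295. It is well aligned with the fingers.

```bash
cat >> h.py <<'E'
def seg(c,lo,hi,box,k=7):
    m=cv2.morphologyEx(mask(c,lo,hi,box),cv2.MORPH_CLOSE,np.ones((k,k)));q=big(m);M=cv2.moments(q)
    return q,(M['m10']/M['m00'],M['m01']/M['m00'])
E
python3 - <<'E'
from h import *
import pickle
np.set_printoptions(precision=1,suppress=True)
c=pickle.load(open('w1.pkl','rb'));L=((3,70,30),(30,255,255))
q,cw=seg(c,*L,(285,110,365,305));r=cv2.minAreaRect(q);print(r,cw)
S=cap('scene');D=cap('side')
ps=seg(S,*L,(460,205,560,280))[1];pd=seg(D,*L,(240,365,360,460))[1]
print('c',tri((c,cw),(S,ps)),tri((c,cw),(D,pd)),tri((S,ps),(D,pd)))
# ends: topmost/bottom rows & side edges at mid row cast at z=22 and 40
q=q[:,0];y0,y1=q[:,1].min(),q[:,1].max()
for z in (0,22,44):
    e=[plane(c,(q[abs(q[:,1]-y)<3,0].mean(),y),z)[:2] for y in (y0,y1)]
    print(z,e,np.linalg.norm(e[0]-e[1]),(e[0]+e[1])/2,np.degrees(np.arctan2(*(e[0]-e[1])[::-1])))
    pts=[]
    for y in (150,180,210,240,270):
        x=q[abs(q[:,1]-y)<2,0];a=plane(c,(x.min(),y),z);b=plane(c,(x.max(),y),z);pts.append((a+b)/2);w=np.linalg.norm(a-b)
    pts=np.array(pts)[:,:2];d=pts[0]-pts[-1];print('mid',pts.mean(0),'ang',np.degrees(np.arctan2(d[1],d[0])),'w',w)
E
```

```text
((323.0, 209.5), (171.0, 56.0), 90.0) (322.7832521508687, 208.0832166918612)
c (array([489.4, 400.1,  37.7]), [4.9, 4.9]) (array([491.3, 398.5,  13.7]), [0.6, 0.6]) (array([486.8, 408.4,  33.7]), [2.5, 2.5])
0 [array([431.2, 337.3]), array([560.2, 470.4])] 185.3519130437718 [495.7 403.8] -134.0833426079876
mid [493.9 402.4] ang -134.45487604298563 w 56.84563695603952
22 [array([432.5, 338. ]), array([554.1, 463.5])] 174.73942560954242 [493.3 400.7] -134.08334260798762
mid [491.7 399.4] ang -134.45487604298563 w 53.590889821359205
44 [array([433.8, 338.7]), array([548. , 456.6])] 164.12693817531314 [490.9 397.6] -134.08334260798762
mid [489.4 396.3] ang -134.45487604298566 w 50.336142686678926
```

```bash
python3 -m pendant '[[[0.005,0.007,0.03],[0,0,0],0.094],[[0,0,0.05],[0,0,0],0.094],[[0,0,0.05],[0,0,0],0.094],[[0,0,0.03],[0,0,0],0.094],[[0,0,0.014],[0,0,0],0.094],[[0,0,0],[0,0,0],0.094],[[0,0,0],[0,0,0],0.04],[[0,0,0],[0,0,0],0.04],[[0,0,0],[0,0,0],0.04],[[0,0,0],[0,0,0],0.04],[[0,0,0],[0,0,0],0.04],[[0,0,0],[0,0,0],0.04]]'
```

```text
time_s: 3.65
eef_pos: [492.3, 400.5, 19.4]
tcp_rot: [[-0.693, -0.721, 0.0], [-0.721, 0.693, -0.0], [-0.0, -0.0, -1.0]]
force: [-0.5, -0.9, 3.3]
opening: 51.7
gripper_force: 30.0
```

```bash
python3 -m pendant '[[[0,0,-0.03],[0,0,0],0.04],[[0,0,-0.035],[0,0,-0.159],0.04],[[0,0,-0.035],[0,0,-0.159],0.04],[[0,0,-0.035],[0,0,-0.159],0.04],[[0,0,-0.035],[0,0,-0.159],0.04],[[0,0,0],[0,0,-0.16],0.04],[[0,0,0],[0,0,0],0.04]]'
python3 -m pendant '[[[0.048,-0.006,0],[0,0,0],0.04],[[0.048,-0.006,0],[0,0,0],0.04],[[0.049,-0.006,0],[0,0,0],0.04],[[0.049,-0.006,0],[0,0,0],0.04],[[0.049,-0.006,0],[0,0,0],0.04],[[0.049,-0.006,0],[0,0,0],0.04],[[0.049,-0.006,0],[0,0,0],0.04],[[0,0,0],[0,0,0],0.04]]'
python3 - <<'E'
from h import *
import pickle
s=ctrl.get_state();print(s['time_s'],s['eef_pos'],s['opening'])
c=cap('wrist');cv2.imwrite('pics/w2.png',c['img']);pickle.dump(c,open('w2.pkl','wb'))
E
```

```text
time_s: 4.53
eef_pos: [492.2, 400.2, 189.0]
tcp_rot: [[0.029, -1.0, -0.0], [-1.0, -0.029, -0.0], [0.0, 0.0, -1.0]]
force: [0.0, -0.1, -3.1]
opening: 51.8
gripper_force: 30.0
time_s: 5.52
eef_pos: [540.4, 85.9, 186.7]
tcp_rot: [[0.021, -1.0, -0.006], [-1.0, -0.021, -0.002], [0.002, 0.006, -1.0]]
force: [-0.1, -0.3, -2.3]
opening: 51.7
gripper_force: 30.0
5.525 [540.35320045  85.91376531 186.6960934 ] 51.724934400311454
```

View pics/w2.png

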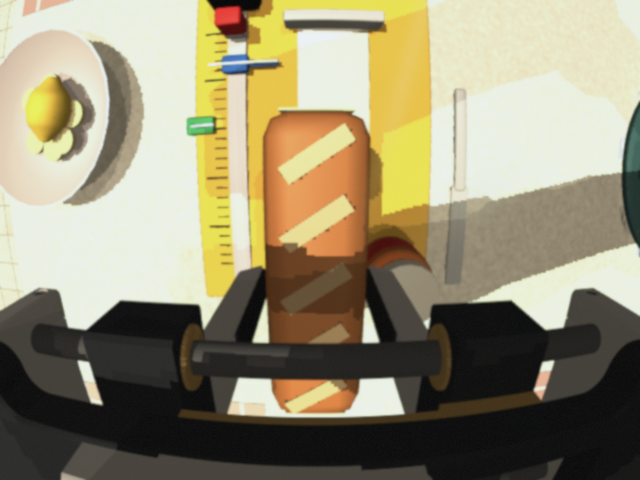

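The stop is at the top (cols 285–384, rows 10–27), with lane edges at cols ≈298 and ≈370, the clip at (201,126), the marker at (236,64) and the tab at (230,18). The loaf is held straight.

```bash
python3 - <<'E'
from h import *
import pickle
np.set_printoptions(precision=1,suppress=True)
c=pickle.load(open('w2.pkl','rb'))
Y=mask(c,(18,90,90),(35,255,255))>0
L,R,B=[],[],[]
for r in range(36,104,4):
    row=Y[r]
    l=max(x for x in range(282,312) if row[x]); rr=min(x for x in range(350,392) if row[x])
    L.append(plane(c,(l+.5,r),10)[:2]);R.append(plane(c,(rr-.5,r),10)[:2])
    x=np.where(row[190:215])[0]
    if len(x):B.append(plane(c,(190+x.min()-.5,r),10)[:2])
for n,a in (('laneL',L),('laneR',R),('boardfar',B)):
    a=np.array(a);p=np.polyfit(a[:,1],a[:,0],1);print(n,p[0]*1000,'x at y=0',p[1],'res',np.std(a[:,0]-np.polyval(p,a[:,1])))
# stop: grey profile down columns
g=cv2.cvtColor(c['img'],cv2.COLOR_BGR2GRAY)
for x in (300,320,335,350,365): print(x,g[4:36,x].tolist())
for nm,lo,hi,b in (('clip',(50,90,30),(85,255,255),(180,110,222,140)),('marker',(100,80,30),(128,255,255),(200,50,285,78)),('tab',(0,150,60),(8,255,255),(205,0,255,40))):
    q,_=seg(c,lo,hi,b,3);print(nm,cv2.boundingRect(q))
W=lambda x0,y0,x1,y1:cv2.resize(c['img'][y0:y1,x0:x1],None,fx=6,fy=6,interpolation=0)
cv2.imwrite('pics/w2z.png',W(180,0,310,100)[:600,:780])
E
```

```text
laneL -36.839441060193 x at y=0 558.8847780745646 res 0.4014519485948348
laneR -30.33965328378944 x at y=0 488.3328441561886 res 0.29737501359010704
boardfar -26.45253483893305 x at y=0 662.6690576261458 res 0.24155560048856106
300 [212, 212, 212, 212, 213, 217, 226, 230, 230, 231, 232, 234, 235, 233, 220, 177, 120, 78, 67, 68, 67, 68, 65, 75, 102, 132, 155, 188, 226, 237, 239, 239]
320 [212, 211, 212, 211, 213, 219, 227, 229, 228, 230, 232, 233, 233, 229, 213, 166, 111, 74, 69, 67, 68, 68, 69, 84, 116, 146, 186, 226, 237, 238, 239, 240]
335 [212, 212, 212, 211, 209, 211, 222, 228, 228, 229, 230, 232, 232, 230, 216, 173, 118, 80, 68, 68, 68, 67, 69, 80, 108, 143, 180, 219, 234, 238, 238, 239]
350 [211, 211, 211, 211, 211, 213, 220, 227, 228, 229, 230, 230, 230, 230, 220, 188, 137, 90, 71, 69, 69, 68, 69, 76, 105, 136, 163, 200, 228, 235, 236, 237]
365 [212, 211, 211, 213, 212, 213, 218, 224, 228, 229, 229, 229, 230, 229, 225, 207, 163, 111, 77, 69, 69, 69, 68, 68, 72, 86, 99, 113, 159, 215, 233, 236]
clip (187, 117, 28, 18)
marker (222, 63, 56, 10)
tab (215, 5, 31, 30)
```

View pics/w2z.png

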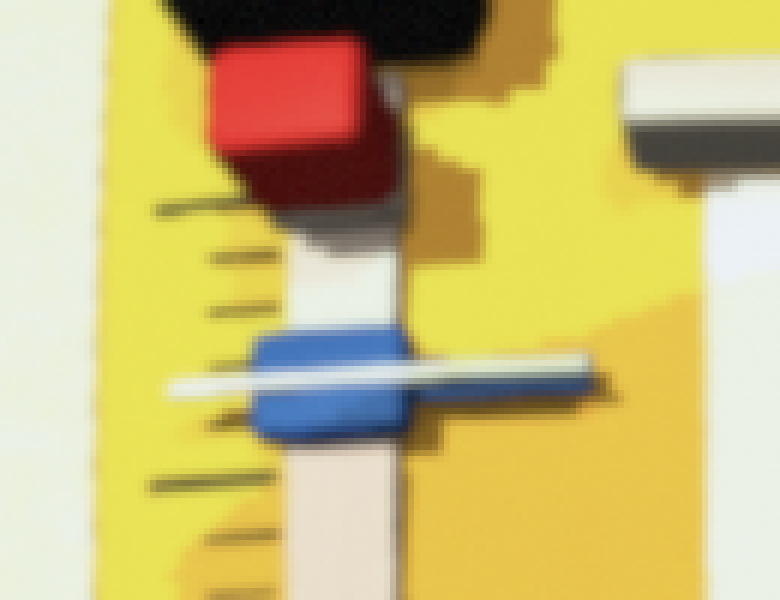

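```bash
python3 - <<'E'
from h import *
import pickle
np.set_printoptions(precision=1,suppress=True)
c=pickle.load(open('w2.pkl','rb'))
for x in (305,335,365): print('foot',plane(c,(x,27.5),10),'top',plane(c,(x,20),38))
print('tabtop',plane(c,(180+285/6-.5,95/6),62))
for z in (10,26): print('marker line L/R',z,plane(c,(180+168/6,389/6),z),plane(c,(180+590/6,357/6),z))
ln=[plane(c,(180+px/6,py/6),10) for px,py in ((155,210),(150,486))];print('scale',ln)
s=ctrl.get_state();print(s['eef_pos'],np.round(s['tcp_rot'],4).tolist())
E
```

```text
foot [ 554.3 -106.2   10. ] top [ 553.6 -104.5   38. ]
foot [ 524.5 -107.    10. ] top [ 526.1 -105.2   38. ]
foot [ 494.5 -108.8   10. ] top [ 498.3 -106.9   38. ]
tabtop [ 621.1 -102.1   62. ]
marker line L/R 10 [651.3 -69.   10. ] [579.7 -71.8  10. ]
marker line L/R 26 [646.6 -65.3  26. ] [578.1 -67.9  26. ]
scale [array([ 655.2, -101.9,   10. ]), array([653.8, -52.1,  10. ])]
[540.1  88.  186.9] [[0.0243, -0.9997, -0.0053], [-0.9997, -0.0243, -0.0014], [0.0013, 0.0053, -1.0]]
```

```bash
python3 -m pendant '[[[0,0,0],[0,0,0],0.04],[[0.045,0.01,0.03],[0,0,0],0.04],[[0.045,0.01,0.03],[0,0,0],0.04],[[0,0,0],[0,0,0],0.04],[[0,0,0],[0,0,0],0.04],[[0,0,0],[0,0,0],0.04]]'
```

```text
time_s: 6.32
eef_pos: [527.8, 21.7, 141.6]
tcp_rot: [[0.033, -0.999, -0.006], [-0.999, -0.033, -0.005], [0.005, 0.006, -1.0]]
force: [-0.0, 0.8, -1.1]
opening: 51.8
gripper_force: 30.0
```

```bash
python3 -m pendant '[[[0,0,0],[0,0,0],0.04],[[0,0,0],[0,0,0],0.04]]'; python3 -c "
from h import *
s=ctrl.get_state();print(np.round(s['joints'],3),np.round(s['qvel'],3),np.round(s['tau'],1))"
```

```text
time_s: 6.58
eef_pos: [527.5, 20.4, 141.1]
tcp_rot: [[0.031, -0.999, -0.007], [-1.0, -0.031, -0.005], [0.005, 0.007, -1.0]]
force: [0.4, 0.9, -2.2]
opening: 51.7
gripper_force: 30.0
[ 0.471  0.387 -0.698  1.883  0.3    0.985  2.812] [ 0.01   0.003 -0.004  0.002  0.001 -0.001  0.001] [ -0.4 -68.5 -10.6 -38.5   0.1   0.1  -0. ]
```

Joint 7 is at its limit. A half turn back gives the same grasp with the loaf's ends swapped, which the task allows.

```bash
python3 -m pendant '[[[0,0,-0.02],[0,0,0.18],0.04],[[0,0,0],[0,0,0.185],0.04],[[0,0,0],[0,0,0.185],0.04],[[0,0,0],[0,0,0.185],0.04],[[0,0,0],[0,0,0.185],0.04],[[0,0,0],[0,0,0.185],0.04],[[0,0,0],[0,0,0.185],0.04],[[0,0,0],[0,0,0.185],0.04],[[0,0,0],[0,0,0.185],0.04]]'
python3 -m pendant '[[[0,0,0],[0,0,0.185],0.04],[[0,0,0],[0,0,0.185],0.04],[[0,0,0],[0,0,0.185],0.04],[[0,0,0],[0,0,0.185],0.04],[[0,0,0],[0,0,0.185],0.04],[[0,0,0],[0,0,0.185],0.04],[[0,0,0],[0,0,0.185],0.04],[[0,0,0],[0,0,0.185],0.04],[[0,0,0],[0,0,0],0.04],[[0,0,0],[0,0,0],0.04]]'; python3 -c "
from h import *
s=ctrl.get_state();print(np.round(s['joints'],3),np.round(s['tcp_rot'],4).tolist())"
```

```text
time_s: 7.7
eef_pos: [527.6, 20.1, 161.0]
tcp_rot: [[-0.998, 0.065, -0.007], [0.065, 0.998, -0.005], [0.007, -0.006, -1.0]]
force: [-1.0, -0.1, -1.5]
opening: 52.0
gripper_force: 30.0
time_s: 8.95
eef_pos: [527.6, 20.0, 161.0]
tcp_rot: [[-0.036, 0.999, -0.007], [0.999, 0.036, -0.005], [-0.005, -0.007, -1.0]]
force: [0.2, 0.1, -2.2]
opening: 51.7
gripper_force: 30.0
[ 0.033  0.289 -0.156  1.878  0.058  0.986 -0.113] [[-0.0364, 0.9993, -0.0071], [0.9993, 0.0364, -0.0051], [-0.0048, -0.0072, -1.0]]
```

```bash
python3 -m pendant '[[[0,0,0],[-0.0073,0.005,0.006],0.04],[[-0.013,-0.003,0.02],[0,0,0],0.04],[[-0.013,-0.0025,0.03],[0,0,0],0.04],[[0,0,0.035],[0,0,0],0.04],[[0,0,0.025],[0,0,0],0.04],[[0,0,0.013],[0,0,0],0.04],[[0,0,0.004],[0,0,0],0.04],[[0,0,0],[0,0,0],0.04],[[0,0,0],[0,0,0],0.04]]'; python3 -c "
from h import *
s=ctrl.get_state();print(np.round(s['tcp_rot'],4).tolist())"
```

```text
time_s: 10.07
eef_pos: [523.3, -6.3, 34.7]
tcp_rot: [[-0.026, 1.0, 0.001], [1.0, 0.026, 0.0], [0.0, 0.001, -1.0]]
force: [-0.3, -0.1, -1.7]
opening: 51.7
gripper_force: 30.0
[[-0.0256, 0.9997, 0.0013], [0.9997, 0.0256, 0.0001], [0.0001, 0.0013, -1.0]]
```

```bash
python3 -m pendant '[[[-0.004,0,0.003],[0,0,-0.005],0.04],[[-0.004,0,0],[0,0,0],0.04],[[-0.003,0,0],[0,0,0],0.04],[[0,0,0],[0,0,0],0.04]]'; python3 - <<'E'
from h import *
np.set_printoptions(precision=1,suppress=True)
s=ctrl.get_state();print(s['eef_pos'],s['force'],np.round(s['tcp_rot'][0],4))
S=cap('scene');D=cap('side')
o=np.zeros((600,800,3),np.uint8)
o[:300,:400]=cv2.resize(S['img'][200:275,215:315],(400,300),interpolation=3)
o[:,400:]=cv2.resize(D['img'][190:310,300:380],(400,600),interpolation=3)
cv2.imwrite('pics/c1.png',o)
E
```

```text
time_s: 10.58
eef_pos: [523.0, -17.7, 31.0]
tcp_rot: [[-0.03, 1.0, 0.0], [1.0, 0.03, 0.0], [0.0, 0.0, -1.0]]
force: [-0.4, 0.8, -2.5]
opening: 52.0
gripper_force: 30.0
[523.  -17.7  31. ] [-0.4  0.8 -2.5] [-0.  1.  0.]
```

View pics/c1.png

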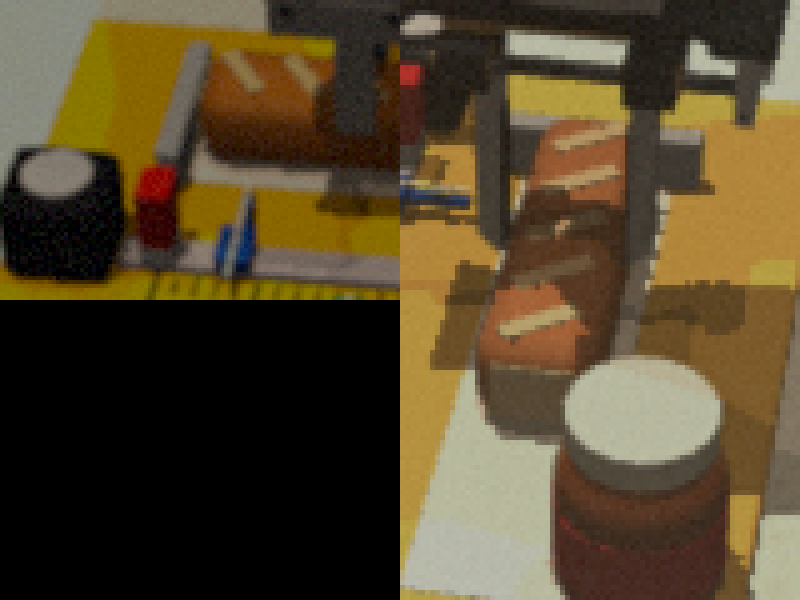

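The loaf sits inside the lane with its end a few mm from the stop. I'll creep forward until it touches.

```bash
python3 -m pendant '[[[-0.0015,0,0.001],[0,0,0],0.04],[[-0.0015,0,0],[0,0,0],0.04],[[0,0,0],[0,0,0],0.04]]'; python3 -m pendant '[[[-0.001,0,0],[0,0,0],0.04],[[0,0,0],[0,0,0],0.04]]'; python3 -m pendant '[[[-0.001,0,0],[0,0,0],0.04],[[0,0,0],[0,0,0],0.04]]'
```

```text
time_s: 11.05
eef_pos: [523.1, -20.5, 29.9]
tcp_rot: [[-0.03, 1.0, -0.0], [1.0, 0.03, 0.0], [0.0, -0.0, -1.0]]
force: [-0.0, -0.5, -2.4]
opening: 51.9
gripper_force: 30.0
time_s: 11.3
eef_pos: [523.2, -21.4, 30.0]
tcp_rot: [[-0.03, 1.0, 0.0], [1.0, 0.03, 0.0], [0.0, 0.0, -1.0]]
force: [0.7, -0.3, -1.9]
opening: 51.6
gripper_force: 30.0
time_s: 11.55
eef_pos: [523.2, -22.4, 30.0]
tcp_rot: [[-0.031, 1.0, 0.0], [1.0, 0.031, 0.0], [0.0, 0.0, -1.0]]
force: [-0.6, -0.3, -2.8]
opening: 51.6
gripper_force: 30.0
```

```bash
python3 -m pendant '[[[-0.001,0,0],[0,0,0],0.04],[[0,0,0],[0,0,0],0.04]]'|sed -n '1,2p;4p'; python3 -m pendant '[[[-0.001,0,0],[0,0,0],0.04],[[0,0,0],[0,0,0],0.04]]'|sed -n '1,2p;4p';  python3 -m pendant '[[[-0.0005,0,0],[0,0,0],0.04],[[0,0,0],[0,0,0],0.04]]'|sed -n '1,2p;4p'
```

```text
time_s: 11.8
eef_pos: [523.1, -22.6, 29.9]
force: [-1.3, 4.5, -0.5]
time_s: 12.05
eef_pos: [523.1, -22.7, 30.0]
force: [-1.3, 10.4, 1.2]
time_s: 12.3
eef_pos: [523.1, -22.7, 30.0]
force: [-3.1, 12.7, 2.4]
```

```bash
python3 -m pendant '[[[0.001,0,0.001],[0,0,0],0.04],[[0,0,0],[0,0,0],0.04],[[0,0,0],[0,0,0],0.06],[[0,0,0],[0,0,0],0.08],[[0,0,0],[0,0,0],0.08],[[0,0,0],[0,0,0],0.08],[[0,0,-0.02],[0,0,0],0.08],[[0,0,-0.04],[0,0,0],0.08],[[0,0,-0.05],[0,0,0],0.08],[[0,0,-0.05],[0,0,0],0.08],[[0,0,0],[0,0,0],0.08],[[0,0,0],[0,0,0],0.08]]'
python3 - <<'E'
from h import *
import pickle
np.set_printoptions(precision=1,suppress=True)
S=cap('scene');D=cap('side');c=cap('wrist');pickle.dump((S,D,c),open('s3.pkl','wb'))
print('honey base',plane(S,(444,330),0)[:2],plane(D,(206,338),0)[:2])
for n,C,b in (('scene',S,(200,195,320,275)),('side',D,(290,190,395,300))):
    q,_=seg(C,(3,100,30),(20,255,255),(225,200,320,270) if n=='scene' else (300,200,350,290))
    print(n,cv2.minAreaRect(q))
o=np.zeros((600,800,3),np.uint8)
o[:300,:400]=cv2.resize(S['img'][200:275,215:315],(400,300),interpolation=3)
o[:,400:]=cv2.resize(D['img'][190:310,300:380],(400,600),interpolation=3)
o[300:,:400]=cv2.resize(c['img'],(400,300))
cv2.imwrite('pics/c2.png',o)
E
```

```text
time_s: 13.8
eef_pos: [522.9, -23.9, 188.4]
tcp_rot: [[-0.031, 1.0, -0.0], [1.0, 0.031, -0.0], [0.0, -0.0, -1.0]]
force: [0.1, 1.2, -0.7]
opening: 79.5
gripper_force: 0.0
honey base [731.4 259.8] [709.  270.3]
scene ((278.0, 237.5), (63.0, 82.0), 90.0)
side ((324.4999694824219, 236.5), (48.99999237060547, 70.99998474121094), -0.0)
```

View pics/c2.png

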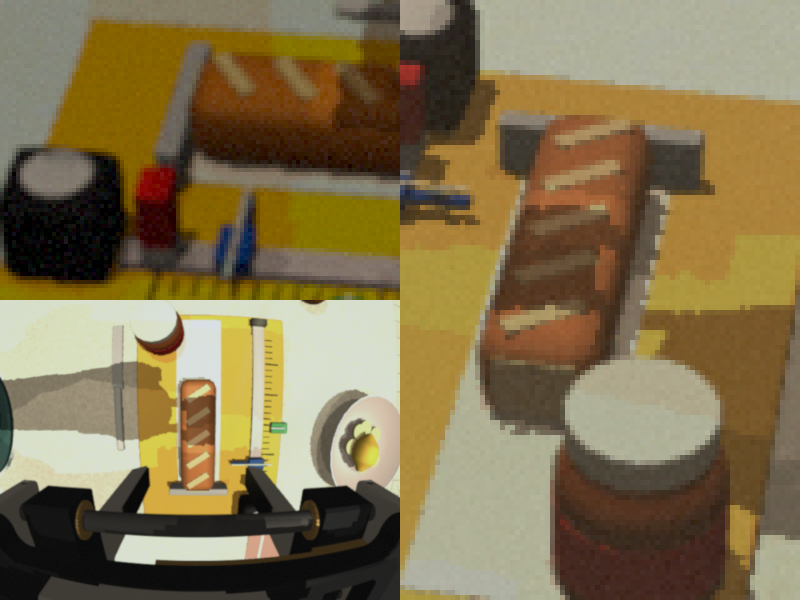

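The loaf lies in the lane with its end against the stop, and the jar is untouched. Next I'll measure the clip line against the marker line.

```bash
python3 - <<'E'
from h import *
import pickle
np.set_printoptions(precision=1,suppress=True)
S,D,c=pickle.load(open('s3.pkl','rb'));w2=pickle.load(open('w2.pkl','rb'))
u=np.array([-.0305,1.]);v=np.array([-1,-.0305])
st=np.array([525.5,-106.5])   # stop foot = board (-100,20)
bd=lambda X:(np.round((X[:2]-st)@u-100,1),np.round((X[:2]-st)@v+20,1))
def white(C,lo,hi,box,z,nm,val=150):
    q,_=seg(C,lo,hi,box,5);x,y,w,h=cv2.boundingRect(q)
    hs=cv2.cvtColor(C['img'],cv2.COLOR_BGR2HSV);m=np.zeros(hs.shape[:2],np.uint8);cv2.drawContours(m,[q],-1,255,-1)
    p=np.argwhere((m>0)&(hs[...,1]<90)&(hs[...,2]>val))[:,::-1]
    print(nm,(x,y,w,h),len(p),[ (zz,bd(np.mean([plane(C,a,zz) for a in p],0))) for zz in z] if len(p) else '', 'outline mean',bd(plane(C,(x+w/2-.5,y+h/2-.5),z[0])))
    return p.mean(0) if len(p) else None
G=((45,60,30),(88,255,255));Bl=((98,60,30),(130,255,255))
a=white(c,*G,(420,185,470,225),(18,),'clip w3');b=white(w2,*G,(180,105,225,142),(18,),'clip w2')
if a is not None and b is not None: X,e=tri((c,a),(w2,b));print('clip tri',X,e,bd(X))
a=white(c,*Bl,(360,235,440,290),(26,),'mk w3');b=white(w2,*Bl,(205,45,285,80),(26,),'mk w2')
q,_=seg(c,(0,150,60),(8,255,255),(360,240,430,330),3);print('tab w3',cv2.boundingRect(q))
cv2.imwrite('pics/w3z.png',cv2.resize(c['img'][180:320,350:480],None,fx=4,fy=4,interpolation=cv2.INTER_CUBIC))
E
```

```text
clip w3 (433, 196, 26, 18) 137 [(18, (np.float64(-3.9), np.float64(-114.8)))] outline mean (np.float64(-3.2), np.float64(-112.8))
clip w2 (187, 117, 28, 19) 120 [(18, (np.float64(-3.7), np.float64(-113.5)))] outline mean (np.float64(-2.6), np.float64(-112.7))
clip tri [653.   -5.2  28.2] [0.4, 0.4] (np.float64(-2.6), np.float64(-110.6))
mk w3 (370, 254, 52, 17) 43 [(26, (np.float64(-63.0), np.float64(-74.0)))] outline mean (np.float64(-61.4), np.float64(-60.8))
mk w2 (222, 54, 56, 20) 120 [(26, (np.float64(-63.1), np.float64(-75.8)))] outline mean (np.float64(-60.5), np.float64(-61.3))Traceback (most recent call last):
  File "<stdin>", line 18, in <module>
  File "h.py", line 30, in seg
    m=cv2.morphologyEx(mask(c,lo,hi,box),cv2.MORPH_CLOSE,np.ones((k,k)));q=big(m);M=cv2.moments(q)
                                                                           ~~~^^^
  File "h.py", line 28, in big
    return max(k,key=cv2.contourArea)
ValueError: max() iterable argument is empty
```

The clip line is at board x ≈ −3.8 and the marker line at ≈ −63.0, so it needs about +59 mm of travel. The tab is at about (620.5,−103), and I'm going to it now.

```bash
python3 -m pendant '[[[-0.04,0.047,0],[0,0,0],0.05],[[-0.041,0.048,0],[0,0,0],0.05],[[0,0,0.04],[0,0,0],0.05],[[0,0,0.04],[0,0,0],0.05],[[0,0,0],[0,0,0],0.05],[[0,0,0],[0,0,0],0.05]]'; python3 - <<'E'
from h import *
np.set_printoptions(precision=1,suppress=True)
s=ctrl.get_state();print(s['eef_pos'],np.round(s['tcp_rot'],3).tolist())
S=cap('scene');D=cap('side')
r=((0,150,60),(8,255,255))
a,pa=seg(S,*r,(240,230,270,270),3);b,pb=seg(D,*r,(280,190,315,228),3)
print(cv2.boundingRect(a),cv2.boundingRect(b),tri((S,pa),(D,pb)))
x,y,w,h=cv2.boundingRect(b)
print('top plane cast',plane(S,(pa[0],pa[1]),58),plane(D,pb,58))
E
```

```text
time_s: 14.7
eef_pos: [620.7, -101.5, 110.0]
tcp_rot: [[-0.031, 1.0, 0.001], [1.0, 0.031, -0.0], [-0.0, 0.001, -1.0]]
force: [-0.5, 0.6, 0.0]
opening: 49.9
gripper_force: 0.0
[ 620.7 -101.5  110. ] [[-0.031, 1.0, 0.001], [1.0, 0.031, -0.0], [-0.0, 0.001, -1.0]]
(249, 242, 9, 8) (294, 203, 10, 15) (array([ 619.1, -101.5,   50.6]), [3.8, 3.8])
top plane cast [ 623.1 -102.2   58. ] [616.9 -86.   58. ]
```

```bash
python3 -m pendant '[[[-0.001,0,0.03],[0,0,0],0.05],[[0,0,0.025],[0,0,0],0.05],[[0,0,0.015],[0,0,0],0.05],[[0,0,0],[0,0,0],0.05],[[0,0,0],[0,0,0],0.01],[[0,0,0],[0,0,0],0.01],[[0,0,0],[0,0,0],0.01],[[0,0,0],[0,0,0],0.01],[[0,0,0],[0,0,0],0.01],[[0,0,0],[0,0,0],0.01]]'
```

```text
time_s: 16.05
eef_pos: [621.1, -102.5, 39.6]
tcp_rot: [[-0.031, 1.0, 0.002], [1.0, 0.031, -0.0], [-0.0, 0.002, -1.0]]
force: [4.7, 1.0, 5.7]
opening: 23.6
gripper_force: 30.0
```

```bash
python3 -m pendant '[[[0.004,0,0],[0,0,0],0.01],[[0.006,0,0],[0,0,0],0.01],[[0.008,0,0],[0,0,0],0.01],[[0.008,0,0],[0,0,0],0.01],[[0.008,0,0],[0,0,0],0.01],[[0.008,0,0],[0,0,0],0.01],[[0.008,0,0],[0,0,0],0.01],[[0.008,0,0],[0,0,0],0.01],[[0.006,0,0],[0,0,0],0.01],[[0.004,0,0],[0,0,0],0.01],[[0,0,0],[0,0,0],0.01],[[0,0,0],[0,0,0],0.01]]'
cat > mk.py <<'E'
from h import *
np.set_printoptions(precision=1,suppress=True)
u=np.array([-.0305,1.]);v=np.array([-1,-.0305]);st=np.array([525.5,-106.5])
bd=lambda X:np.round(((X[:2]-st)@u-100,(X[:2]-st)@v+20),1)
s=ctrl.get_state();print(s['time_s'],s['eef_pos'],bd(s['eef_pos']),s['force'])
G=((45,60,30),(88,255,255));Bl=((98,80,30),(130,255,255))
def px(n,C,col,lo,size,z):
    m=mask(C,*col);k,l,stt,ce=cv2.connectedComponentsWithStats(m)
    for i in range(1,k):
        if stt[i,4]>=12:
            b=bd(plane(C,ce[i],z))
            if abs(b[0])<110 and lo[0]<b[1]<lo[1]: print(n,stt[i].tolist(),b)
for n in ('scene','side','wrist'):
    C=cap(n);cv2.imwrite(f'pics/m_{n}_{s["time_s"]:.1f}.png',C['img'])
    px(n+' clip',C,G,(-135,-95),0,18);px(n+' mk',C,Bl,(-110,-25),0,20)
E
python3 mk.py
```

```text
time_s: 17.55
eef_pos: [619.2, -35.3, 39.6]
tcp_rot: [[-0.03, 1.0, 0.002], [1.0, 0.03, -0.001], [-0.001, 0.002, -1.0]]
force: [5.8, -4.0, 5.0]
opening: 23.6
gripper_force: 30.0
17.55 [619.2 -35.3  39.6] [-31.7 -75.9] [ 5.8 -4.   5. ]
scene clip [296, 275, 10, 16, 107] [  -2.6 -127.9]
scene mk [293, 259, 5, 11, 25] [-21.1 -78.2]
scene mk [299, 258, 4, 12, 37] [ -9.4 -78.3]
side clip [268, 242, 12, 8, 43] [   4.3 -113.4]
wrist clip [355, 200, 48, 31, 1124] [  -2.6 -114.3]
wrist mk [246, 221, 92, 15, 847] [-10.7 -70. ]
wrist mk [295, 242, 42, 11, 442] [-21.2 -76.5]
```

```bash
cat > ln.py <<'E'
from mk import *
def white(C,col,box,z,nm,k):
    q,_=seg(C,*col,box,k);hs=cv2.cvtColor(C['img'],cv2.COLOR_BGR2HSV);m=np.zeros(hs.shape[:2],np.uint8);cv2.drawContours(m,[cv2.convexHull(q)],-1,255,-1)
    m=cv2.erode(m,np.ones((3,3)));g=cv2.cvtColor(C['img'],cv2.COLOR_BGR2GRAY)
    hi=(np.percentile(g[m>0],97)+np.median(g[m>0]))/2
    p=np.argwhere((m>0)&(g>hi)&(hs[...,1]<110))[:,::-1]
    if not len(p): print(nm,'none');return
    B=np.array([bd(plane(C,a,z)) for a in p]);f=np.polyfit(B[:,1],B[:,0],1)
    print(nm,len(p),'px',p.min(0),p.max(0),'x mean',B.mean(0),'sd',B[:,0].std(),'x range',np.percentile(B[:,0],[5,95]),'slope',round(f[0],3))
C=cap('wrist')
def near(col,lo):
    m=mask(C,*col);k,l,stt,ce=cv2.connectedComponentsWithStats(m);r=[]
    for i in range(1,k):
        b=bd(plane(C,ce[i],20))
        if stt[i,4]>60 and abs(b[0])<90 and lo[0]<b[1]<lo[1]: r.append(stt[i])
    r=np.array(r);return int(r[:,0].min())-2,int(r[:,1].min())-2,int((r[:,0]+r[:,2]).max())+2,int((r[:,1]+r[:,3]).max())+2
white(C,G,near(G,(-135,-95)),18,'clip line',9);white(C,Bl,near(Bl,(-100,-30)),26,'marker line',13)
E
python3 ln.py | tail -2
```

```text
clip line 196 px [356 215] [395 219] x mean [  -3.7 -111.8] sd 0.8344847487631919 x range [-4.9 -2.5] slope -0.002
marker line 380 px [258 235] [336 241] x mean [-14.4 -68.1] sd 0.87182312083164 x range [-15.6 -13.2] slope 0.003
```

```bash
python3 -m pendant '[[[0.003,0,0],[0,0,0],0.01],[[0.004,0,0],[0,0,0],0.01],[[0.003,0,0],[0,0,0],0.01],[[0,0,0],[0,0,0],0.01],[[0,0,0],[0,0,0],0.01]]'|sed -n '2p;4p'; python3 ln.py
```

```text
eef_pos: [618.9, -25.4, 39.6]
force: [6.9, -3.1, 5.2]
18.525 [618.9 -25.4  39.6] [-21.8 -75.9] [ 6.9 -3.1  5.2]
scene clip [296, 275, 10, 15, 105] [  -2.8 -127.3]
scene mk [298, 259, 4, 11, 24] [-11.2 -77.3]
scene mk [304, 259, 4, 12, 39] [  0.4 -79.3]
side clip [268, 242, 12, 7, 45] [   4.4 -112.6]
wrist clip [354, 215, 48, 32, 1098] [  -2.3 -114.6]
wrist mk [246, 221, 92, 15, 824] [ -1. -70.]
wrist mk [295, 243, 42, 10, 409] [-11.6 -76.5]
clip line 195 px [356 231] [394 241] x mean [  -4.2 -110.2] sd 1.434829639599962 x range [-7.7 -2.3] slope -0.066
marker line 385 px [256 236] [336 242] x mean [ -5.  -67.5] sd 0.8601276641192487 x range [-6.2 -3.8] slope 0.004
```

```bash
sed -i "s/B=np.array(\[bd(plane(C,a,z)) for a in p\]);/B=np.array([bd(plane(C,a,z)) for a in p]);kk=abs(B[:,0]-np.median(B[:,0]))<2;B=B[kk];p=p[kk];/" ln.py; cat > ln2.py <<'E'
from ln import *
c2=cap('scene');g=c2['img'].astype(int)
# scene: brightness (min channel) around clip top and marker line
mn=g.min(2)
for r in range(273,284): print(r,mn[r,293:310].tolist())
print()
for r in range(254,270,2): print(r,mn[r,294:312].tolist())
for x in (299.,300.,301.,302.): print(x,bd(plane(c2,(x,279),18)))
for x in (301.,302.,303.,304.): print(x,bd(plane(c2,(x,262),26)))
E
python3 ln2.py|tail -29
```

```text
marker line 385 px [256 236] [336 242] x mean [ -5.  -67.5] sd 0.8601531554524924 x range [-6.2 -3.8] slope 0.004
273 [8, 0, 1, 0, 0, 0, 0, 0, 4, 14, 10, 0, 0, 0, 0, 0, 0]
274 [0, 0, 0, 0, 0, 0, 0, 21, 27, 24, 24, 16, 0, 0, 0, 0, 0]
275 [0, 0, 0, 0, 19, 21, 11, 20, 43, 39, 20, 15, 0, 1, 0, 0, 0]
276 [0, 0, 0, 3, 16, 10, 9, 31, 49, 47, 29, 10, 22, 7, 0, 0, 0]
277 [21, 0, 0, 0, 5, 0, 13, 27, 40, 40, 22, 0, 9, 0, 3, 0, 0]
278 [0, 2, 0, 23, 16, 20, 23, 38, 45, 37, 10, 0, 22, 11, 0, 0, 0]
279 [6, 18, 0, 0, 4, 7, 27, 39, 50, 27, 3, 8, 0, 3, 0, 0, 9]
280 [3, 8, 0, 5, 11, 0, 37, 45, 44, 27, 19, 4, 14, 2, 0, 0, 0]
281 [0, 0, 13, 0, 26, 6, 26, 42, 33, 22, 0, 22, 1, 0, 0, 0, 0]
282 [0, 0, 21, 4, 17, 6, 13, 43, 40, 20, 8, 10, 18, 11, 0, 3, 3]
283 [0, 0, 10, 0, 5, 7, 18, 24, 29, 15, 16, 22, 4, 0, 0, 0, 0]

254 [56, 48, 48, 37, 10, 0, 0, 0, 0, 29, 52, 47, 36, 17, 0, 0, 0, 9]
256 [46, 42, 42, 27, 7, 2, 0, 1, 10, 41, 46, 42, 34, 13, 0, 0, 0, 0]
258 [2, 0, 14, 4, 0, 5, 28, 40, 40, 50, 57, 34, 31, 8, 0, 10, 0, 1]
260 [2, 0, 0, 6, 20, 26, 16, 10, 39, 60, 46, 9, 0, 26, 31, 0, 0, 0]
262 [9, 0, 0, 20, 23, 10, 12, 23, 54, 52, 42, 3, 8, 28, 25, 0, 0, 0]
264 [0, 0, 12, 18, 16, 8, 7, 35, 52, 56, 29, 20, 1, 19, 35, 40, 50, 49]
266 [30, 23, 42, 35, 32, 13, 29, 75, 94, 83, 31, 17, 17, 33, 41, 54, 50, 54]
268 [38, 37, 34, 32, 13, 0, 57, 95, 93, 63, 27, 0, 11, 45, 65, 90, 89, 71]
299.0 [  -7.  -117.7]
300.0 [  -5.2 -117.5]
301.0 [  -3.3 -117.3]
302.0 [  -1.4 -117.1]
301.0 [ -8.3 -79. ]
302.0 [ -6.3 -78.8]
303.0 [ -4.4 -78.6]
304.0 [ -2.5 -78.3]
```

```bash
python3 ln.py|tail -2
```

```text
clip line 174 px [356 231] [394 237] x mean [  -3.7 -111.2] sd 0.8581150706258435 x range [-4.7 -2.3] slope 0.006
marker line 385 px [256 236] [336 242] x mean [ -5.  -67.5] sd 0.8605408443414498 x range [-6.2 -3.8] slope 0.004
```

```bash
python3 -m pendant '[[[0.0011,0,0],[0,0,0],0.01],[[0,0,0],[0,0,0],0.01],[[0,0,0],[0,0,0],0.01],[[0,0,0],[0,0,0],0.01],[[0,0,0],[0,0,0],0.01],[[0,0,0],[0,0,0],0.01],[[0,0,0],[0,0,0],0.01],[[0,0,0],[0,0,0],0.01]]'|sed -n '2p;4p'; python3 ln.py|tail -2
```

```text
eef_pos: [618.9, -24.7, 39.6]
force: [5.4, -4.6, 5.6]
clip line 187 px [355 232] [394 238] x mean [  -3.7 -110.6] sd 0.9327086255599258 x range [-5.2 -2.1] slope -0.01
marker line 397 px [255 236] [336 242] x mean [ -4.3 -67.5] sd 0.8962043174871951 x range [-5.5 -3.1] slope 0.007
```

```bash
python3 -m pendant '[[[0.0004,0,0],[0,0,0],0.01],[[0,0,0],[0,0,0],0.01],[[0,0,0],[0,0,0],0.01],[[0,0,0],[0,0,0],0.01],[[0,0,0],[0,0,0],0.01],[[0,0,0],[0,0,0],0.01],[[0,0,0],[0,0,0],0.01],[[0,0,0],[0,0,0],0.01]]'|sed -n '2p;4p'; python3 ln.py|tail -2
python3 -m pendant '[[[-0.002,0,0],[0,0,0],0.01],[[-0.004,0,0],[0,0,0],0.01],[[-0.006,0,0],[0,0,0],0.01],[[-0.007,0,0],[0,0,0],0.01],[[-0.007,0,0],[0,0,0],0.01],[[-0.007,0,0],[0,0,0],0.01],[[-0.007,0,0],[0,0,0],0.01],[[-0.007,0,0],[0,0,0],0.01],[[-0.007,0,0],[0,0,0],0.01],[[-0.007,0,0],[0,0,0],0.01],[[-0.006,0,0],[0,0,0],0.01],[[0,0,0],[0,0,0],0.01]]'|sed -n '1,2p;4p'
```

```text
eef_pos: [618.9, -24.4, 39.7]
force: [6.1, -6.2, 5.1]
clip line 199 px [356 233] [394 238] x mean [  -3.8 -111.5] sd 0.8904942308926825 x range [-4.9 -2.5] slope -0.013
marker line 394 px [255 236] [336 242] x mean [ -4.  -67.4] sd 0.8775194895463816 x range [-5.2 -2.8] slope 0.007
time_s: 23.08
eef_pos: [620.8, -91.2, 39.6]
force: [4.3, -2.1, 5.3]
```

```bash
python3 -m pendant '[[[-0.003,0,0],[0,0,0],0.01],[[-0.003,0,0],[0,0,0],0.01],[[-0.002,0,0],[0,0,0],0.01],[[-0.001,0,0],[0,0,0],0.01],[[0,0,0],[0,0,0],0.01],[[0,0,0],[0,0,0],0.01]]'|sed -n '1,2p;4p'; python3 -m pendant '[[[-0.001,0,0],[0,0,0],0.01],[[0,0,0],[0,0,0],0.01]]'|sed -n '1,2p;4p'
```

```text
time_s: 23.82
eef_pos: [621.1, -99.5, 39.7]
force: [4.9, -1.1, 4.5]
time_s: 24.08
eef_pos: [621.1, -100.6, 39.6]
force: [5.5, -1.9, 5.9]
```

```bash
for i in 1; do python3 -m pendant '[[[-0.001,0,0],[0,0,0],0.01],[[-0.001,0,0],[0,0,0],0.01],[[0,0,0],[0,0,0],0.01],[[0,0,0],[0,0,0],0.01]]'|sed -n '1,2p;4p'; done; python3 -m pendant '[[[-0.0005,0,0],[0,0,0],0.01],[[0,0,0],[0,0,0],0.01]]'|sed -n '1,2p;4p';python3 -m pendant '[[[-0.0005,0,0],[0,0,0],0.01],[[0,0,0],[0,0,0],0.01]]'|sed -n '1,2p;4p'
```

```text
time_s: 24.58
eef_pos: [621.1, -102.4, 39.6]
force: [5.4, -1.5, 6.1]
time_s: 24.82
eef_pos: [621.1, -102.5, 39.7]
force: [3.8, -0.6, 5.8]
time_s: 25.08
eef_pos: [621.1, -102.6, 39.6]
force: [4.4, 2.1, 5.8]
```

Home: the force has turned positive at the stop. I'll release, rise and check.

```bash
python3 -m pendant '[[[0,0,0],[0,0,0],0.03],[[0,0,0],[0,0,0],0.045],[[0,0,0],[0,0,0],0.045],[[0,0,0],[0,0,0],0.045],[[0,0,-0.02],[0,0,0],0.045],[[0,0,-0.04],[0,0,0],0.045],[[0,0,-0.05],[0,0,0],0.045],[[0,0,-0.05],[0,0,0],0.045],[[0,0,0],[0,0,0],0.045],[[0,0,0],[0,0,0],0.045]]'
python3 ln.py
python3 - <<'E'
from h import *
import pickle
S0,D0,_=pickle.load(open('s3.pkl','rb'));S=cap('scene');D=cap('side')
r=((0,150,60),(8,255,255))
for C in (S,S0): print('tab',cv2.boundingRect(seg(C,*r,(240,230,285,270),3)[0]), 'loaf',np.round(seg(C,(3,100,30),(20,255,255),(225,200,340,262))[1],1))
E
```

```text
time_s: 26.32
eef_pos: [620.1, -103.0, 199.5]
tcp_rot: [[-0.031, 1.0, 0.001], [1.0, 0.031, -0.0], [-0.0, 0.001, -1.0]]
force: [-0.1, -0.2, -0.2]
opening: 44.8
gripper_force: 0.0
26.325 [ 620.1 -103.   199.5] [-99.4 -74.7] [-0.1 -0.2 -0.2]
scene clip [297, 275, 9, 16, 104] [  -2.4 -126.5]
scene mk [299, 259, 4, 11, 26] [ -9.9 -78.5]
scene mk [304, 259, 4, 12, 34] [  0.7 -79. ]
side clip [267, 241, 14, 7, 65] [   1.2 -113. ]
side mk [285, 242, 10, 4, 22] [ -3.9 -77.1]
wrist clip [341, 113, 29, 18, 387] [  -3.9 -114.9]
wrist mk [305, 112, 26, 7, 146] [  2.  -76.6]
wrist mk [304, 123, 26, 6, 148] [ -8.8 -76.4]
clip line 72 px [342 119] [365 122] x mean [  -3.6 -111.9] sd 0.9025159876837038 x range [-4.9 -2. ] slope 0.016
marker line 74 px [305 119] [329 121] x mean [ -3.8 -76.4] sd 0.80269360264202 x range [-4.8 -2.8] slope -0.004
tab (249, 242, 10, 8) loaf [292.8 233.4]
tab (249, 241, 10, 11) loaf [293.4 229.8]
```

```bash
python3 -c "
from workcell import ctrl
print(ctrl.finish_job())"
```

```text
the job is handed in; nothing more can be done
None
```

I handed the job in at about 26 s of the 64 s allowed: the baguette is in the lane against the end stop, the marker line measures within about 0.3 mm of the clip line, and the tab was eased home and released without snapping. The jar, tub, bottle and knife were not touched; the verdict itself was not shown.

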